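# Clamp a lion plinth for fettling

### The arm

A 6-joint arm with a two-finger parallel gripper is mounted at the origin on the work surface. World frame = base frame: x ahead of the robot, y to its left, z up, the work surface at z = 0. Lengths are in m, angles in rad, forces in N, time in s.
With the tool pointing down it reaches from about 0.4 to 0.825 m from the base axis. Payload 7 kg.
Tool frame: the origin (TCP) lies on the centre line of the jaws, within the pads' length; the fingertips stand bot.tcp_to_tips ahead of it and the grasp point (between the pads) lies 8 mm behind it (bot.tcp_to_tips is the distance from the TCP to the fingertips, in m); z points along the fingers, y is the line along which they close (so a half turn about z gives the same grasp; the last joint's range is limited). The gripper opens to 88 mm and grips with 3 to 60 N. Pads are 19 mm wide; open, the fingers measure 130 mm over their backs; the gripper's body (78 mm by 193 mm) begins 47 mm behind the grasp point.
Start: joints at [-1.035, 0.359, 0.012, 0, -1.224, -0.288], TCP at [0.166, -0.654, 0.202] pointing down, gripper open.
Joint ranges: [-3.07, 3.07], [-1.43, 2.12], [-1.02, 1.25], [-3.03, 1.67], [-3.05, -0], [-3.03, 3.03]. Speed limits (rad/s): [2.39, 2.39, 3.01, 3.14, 3.14, 3.14].

### API

Orientations are given as a unit quaternion [x, y, z, w].
In Python, from rig import bot, cams, ticket gives the robot as it stands.
- The arm moves only by the tool arm_command, never from a script. Its argument "moves" is a list of rows, each a list of 2 entries, a list of its own where there are three numbers: the shift along the tool's x, y, z in mm, then the turn about the tool's z in degrees. A call has 1 to 10 rows; each row is the pose to reach, as a shift and turn from the pose commanded when the call began, along the tool's axes at that moment; what a row does not reach only later rows make up. A row lasts 1/10 s, in which the tool goes at most 50 mm and 8.59 degrees, less where a joint would pass 70% of its speed; a pose out of reach is approached as far as the arm can. A call with a gripper value outside its range is refused whole. "fingers" is the closure, from 0 (fully open) to 1 (shut), set as the call begins (left out, the last holds). The fingers move at their own pace and stop on an object; the grip force is fixed at half the most. Time passes only in rows, so rows that repeat a pose let the fingers close. It gives the time, the measured TCP pose, the force, the opening and the grip force at its end, in the units of the state.
- bot.get_state(): the state, without advancing time (a new reading comes with each control period).
- cams.get_image(name): name is "scene" or "top" or "wrist"; returns a dict with "color" (480x640x3 uint8, red, green, blue), "fx", "fy", "cx", "cy" (pixels), "R" (3x3) and "t" (3): a world point X has camera coordinates R X + t. Camera axes: x right, y down, z forward; pixel columns grow to the right and rows downward; lengths in m; the calibration is good to about 2 mm. A picture is of the moment at which its call begins. There is no depth.
- ticket.hand_in(): hands the job in; it is judged then, once.
The state is a dict: "time": time; "joints": joint angles; "dq": joint speeds; "effort": joint torques, N m; "position": TCP position; "ee_rot": TCP orientation; "force": force on the tool from outside, world axes, zero at the start; "ft_torque": the same for the moment, N m; "grip_width": opening from 0.0 (shut) to 1.0 (fully open); "grip_force": force on a finger pad.
Only numpy, scipy, OpenCV 4.12 (cv2) and the standard library are available. Lean on these libraries where they do the work, as an engineer would, in place of code of your own. Each camera call takes 0.05 s, during which the arm holds its last target. There are 200 camera calls.

### The job

Pick up the unfired lion on its hexagonal plinth and clamp it in the spring clamp for fettling: turn it until the plinth's flats sit square to the jaws with the lion looking out over the low blue stop, push the red spring jaw back with the plinth's foot, and lower the foot behind the stop until it rests fully down on the cork seat, upright and gripped between jaw and stop, about midway along them. The seat's height is set differently each time, so feel for it; the clay chips easily, so press it only gently against the clamp and do not let it topple. Leave the cup, the brush and the other figure where they are, and let go at the end.

Things in the scene. Friction and masses are not known exactly. Their poses are not given: they have to be found in the camera images.
- lion: Off-white bisque figure, 0.3 to 0.56 kg, upright: a hexagonal plinth 84 mm tall, 56 mm across flats (each flat 32.3 mm wide), with a small crouching lion on top, 110 mm tall in all. Origin: centre of the plinth's underside; z up; the lion looks along +x, square to one of the flats (corners at +-y). The plinth can be gripped by its flats at any height.
- lion_nose (a point): Tip of the lion's nose, 27 mm ahead (+x) of the plinth's axis and 98.5 mm above its underside.
- clamp: Spring clamp fixed to the bench. Origin: on the bench, below the centre of the clamped plinth; z up; jaws close along x. Base plate x = -110 to +55 mm, 100 mm wide. Cork-topped seat plate between jaw and stop: its top is 10 to 24 mm above the bench, differing each time and not measured; it stays put when pressed. Rear bracket x = -107 to -93 mm, top z = 56 mm.
- stop (a point): Low fixed blue stop on the clamp's +x side, 14 mm thick, 64 mm wide: middle of the top edge of its inner face, at clamp x = +28 mm, z = 34 mm. The free gap from jaw to stop, 38 mm, is too narrow to lower the plinth straight in: its foot enters tilted (about 25 degrees), lower edge at the jaw, then pushes the jaw back.
- jaw (a joint): Red spring jaw: how far it is pushed back, towards the clamp's -x (m). 0 free (face at clamp x = -10 mm), 0.018 with the plinth clamped, 0.038 at most. Spring force towards the stop: about 3.3 N at 0, 6 N at 0.018, 9 N at 0.038. Its rubber face drags on the plinth as it is lowered (up to about 8 N) and can hold it up off the seat if let go too high.
- jaw_face (a point): Middle of the top edge of the red jaw's rubber-covered gripping face, 50 mm above the bench; it moves with the jaw. The jaw is 80 mm wide, 16 mm thick and 24 mm high.
- cup: Bystander: blue plastic cup, 68 mm across, 75 mm tall. Origin: centre of its underside.
- brush: Bystander: flat brush with a wooden handle lying on the bench, 180 mm long along its x (x = -90 to +90 mm), 18 mm wide, 10 mm thick. Origin: underside, middle.
- attendant: Bystander: white robed figure, 54 mm across, 160 mm tall, standing. Origin: centre of its underside.
Mind the look-alikes: they are no part of the job. Leave any turquoise look-alike of the lion alone.

How it is judged:
By the outcome, as a careful person would: the job done as asked, in the order asked, and still so for the second after the job is handed in, with the robot touching nothing.
It also fails if it takes over 45 s, if anything falls off the work surface, if the arm or the gripper's body presses on something with over 40 N, if the wrist force passes 120 N, or if a joint passes its speed limit or range.

## Working session

There is one attempt and no reset: what is moved stays moved. The work goes in short steps, Python scripts to look and compute and a tool call to move; the robot and the scene stay as the last step left them, time stands still between calls to the robot, and variables do not carry over. Pictures are saved under pics/ and viewed, at most 10 in all, crops included, and the job is handed in when it is done.

Besides the shell and the picture viewer there is one more tool, called after "Emit:" as name(argument=value, ...), one argument or row to a line, values as JSON. arm_command: Moves the arm, as the interface text tells. Its arguments: {"type":"object","properties":{"moves":{"type":"array","items":{"type":"array"}},"fingers":{"type":"number"}},"required":["moves"]}

```bash
mkdir -p pics; ls; python3 - <<'E'
from rig import bot,cams
import cv2,json
s=bot.get_state();print(s, bot.tcp_to_tips)
for n in("scene","top"):
    d=cams.get_image(n);cv2.imwrite(f"pics/{n}0.png",d["color"][:,:,::-1]);print(n,d["fx"],d["fy"],d["cx"],d["cy"],d["R"],d["t"])
E
```

```text
pics
{'time': 0.0, 'joints': array([-1.03486814e+00,  3.59379085e-01,  1.10714792e-02, -3.70602618e-04,
       -1.22403411e+00, -2.88094716e-01]), 'dq': array([ 0.00084135, -0.00169533,  0.00096959,  0.00090311, -0.00045244,
       -0.00049414]), 'effort': array([ 8.83466837e-04, -5.82719493e+01,  2.93070316e+01,  6.99725166e+00,
        7.11611530e-03, -1.54100935e-04]), 'position': array([ 0.16543943, -0.65389369,  0.20152953]), 'ee_rot': array([-1.23537182e-01,  9.92339628e-01,  7.77802504e-04, -1.49784878e-04]), 'force': array([-0.48332681, -0.42275928,  0.38519658]), 'ft_torque': array([-0.01125029, -0.02355876, -0.02180034]), 'grip_force': 0.0, 'grip_width': 0.9981649704497656} 0.011
scene 450.707499968427 450.707499968427 317.44433454252965 239.0106078261921 [[-0.7181064   0.69551298 -0.02418457]
 [ 0.39532616  0.37907518 -0.83667152]
 [-0.57274813 -0.61037997 -0.54717078]] [ 0.32731795 -0.21701253  1.40398297]
top 580.8018356629641 580.8018356629641 313.5815616721916 238.06794460218168 [[-0.01473472 -0.9998634   0.00748841]
 [-0.99459615  0.01388653 -0.10288667]
 [ 0.10276862 -0.00896395 -0.9946649 ]] [0.13254325 0.58450538 1.25078158]
```

View pics/scene0.png

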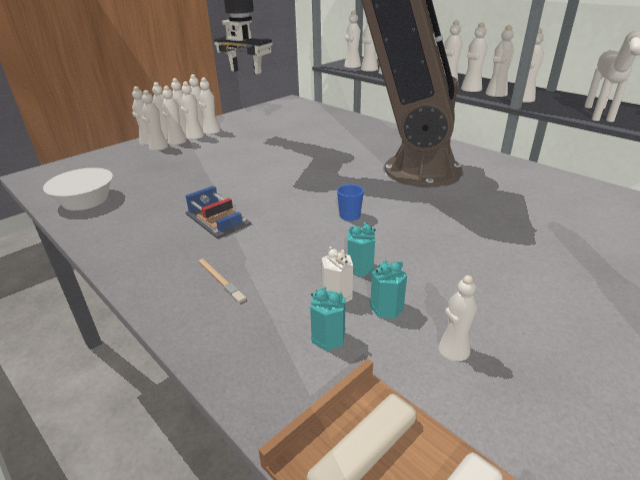

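View pics/top0.png

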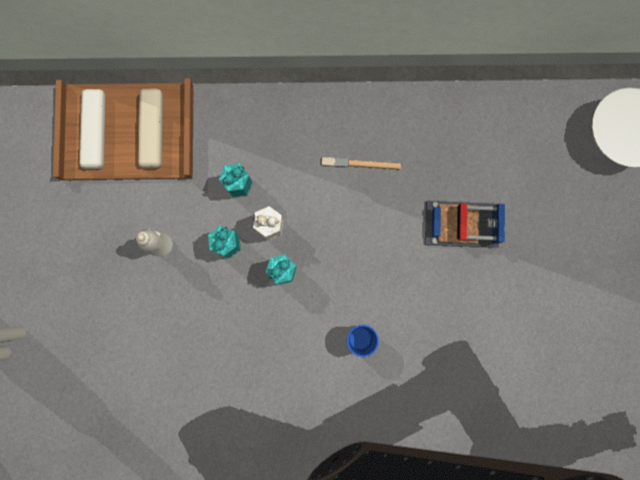

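The top view shows the off-white lion at (267,221), with three turquoise look-alikes around it at (235,180), (223,241) and (280,270). The scene view puts the white one at (338,275). The attendant (155,242) is a different shape, so the white lion is the one meant. The clamp has its thin stop at (435,222), red jaw at (463,221) and bracket at (500,222). I'll confirm with crops.

```bash
python3 - <<'E'
import cv2,numpy as np
t=cv2.imread("pics/top0.png");s=cv2.imread("pics/scene0.png")
f=lambda im,x,y,w,h,W,H:cv2.resize(im[y:y+h,x:x+w],(W,H),interpolation=cv2.INTER_CUBIC)
a=np.hstack([f(t,237,191,60,60,400,300)if 0 else f(t,232,191,80,60,400,300),f(s,300,236,80,60,400,300)])
b=np.hstack([f(t,420,188,96,72,400,300),f(s,173,175,80,60,400,300)])
cv2.imwrite("pics/crop1.png",np.vstack([a,b]))
E
```

```text
(no output)
```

View pics/crop1.png

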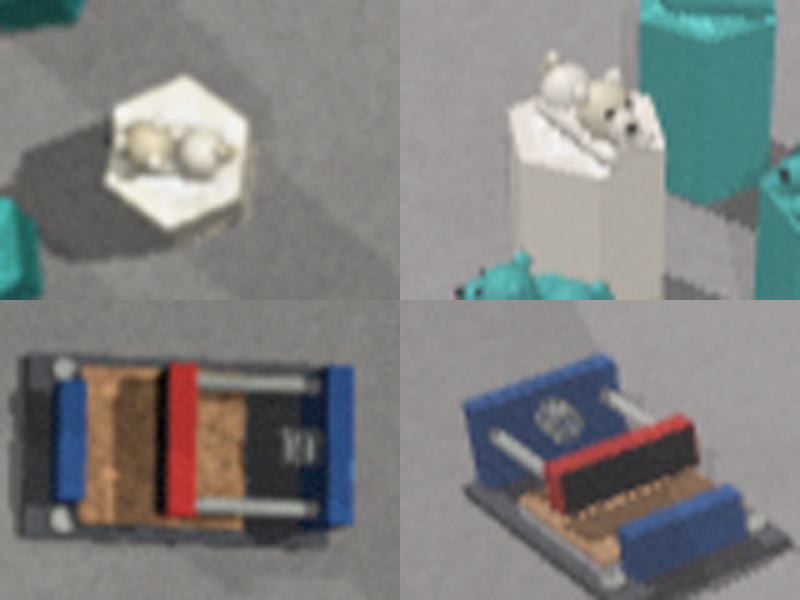

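The enlarged crop confirms the off-white lion: hexagon centre at about top (267.5,221), head and nose on the image-left side at about (257,221). It is looking roughly toward world +y, the same side the stop is on. Next I'll measure it.

```bash
cat > h.py <<'E'
import cv2,numpy as np
from rig import bot,cams
def ray(d,uv,z):
    R,t=np.array(d["R"]),np.array(d["t"])
    v=R.T@np.array([(uv[0]-d["cx"])/d["fx"],(uv[1]-d["cy"])/d["fy"],1.]);c=-R.T@t
    return c+v*(z-c[2])/v[2]
def blob(m,x,y,w,h):
    k=np.zeros_like(m,dtype=np.uint8);k[y:y+h,x:x+w]=m[y:y+h,x:x+w]*255
    c,_=cv2.findContours(k,cv2.RETR_EXTERNAL,cv2.CHAIN_APPROX_NONE)
    return max(c,key=cv2.contourArea)
def plane(d,c,z): return np.array([ray(d,p[0],z)[:2] for p in c])
E
python3 - <<'E'
from h import *
import math
d=cams.get_image("top");im=d["color"].astype(int);r,g,b=im[...,0],im[...,1],im[...,2]
# lion top face
for th in(185,200,210):
    c=blob(r>th,240,195,50,55);h=cv2.convexHull(c)
    p=plane(d,h.reshape(-1,1,2),.084)
    ctr=plane(d,h.reshape(-1,1,2).mean(0,keepdims=True),.084)
    M=cv2.moments(h);cc=ray(d,(M['m10']/M['m00'],M['m01']/M['m00']),.084)
    P=plane(d,h.reshape(-1,1,2),.084).astype(np.float32)
    A=cv2.contourArea(P*1000)
    # yaw: support-width minimum over 60deg-folded angle
    best=min((sum(np.ptp(P@np.array([math.cos(math.radians(a+k)),math.sin(math.radians(a+k))])) for k in(0,60,120)),a) for a in np.arange(60,120,.5))
    ws=[round(float(np.ptp(P@np.array([math.cos(math.radians(best[1]+k)),math.sin(math.radians(best[1]+k))])))*1e3,1) for k in(0,60,120)]
    ap=cv2.approxPolyDP(h,4,True)[:,0].tolist()
    print("lion",th,cc.round(4),"area",A,"(2716)",best[1],ws,ap)
red=(r>130)&(g<70)&(b<70); blue=(b>90)&(r<70)&(b>g+35)
for n,m,box,z in(("jaw",red,(420,190,90,70),.05),("stop",blue,(425,195,22,60),.034),("brk",blue,(490,190,20,70),.056)):
    c=blob(m,*box);rc=cv2.minAreaRect(c);q=cv2.boxPoints(rc);w=np.array([ray(d,p,z) for p in q])
    print(n,rc,ray(d,rc[0],z).round(4));print(w[:,:2].round(4).tolist())
    P=plane(d,c,z).astype(np.float32);print(cv2.minAreaRect(P*1000))
E
```

```text
lion 185 [0.6188 0.2226 0.084 ] area 2695.6570721846074 (2716) 82.0 [56.2, 56.4, 56.9] [[268, 206], [281, 217], [279, 229], [264, 235], [253, 226], [255, 212]]
lion 200 [0.6184 0.2226 0.084 ] area 2582.6235146680847 (2716) 83.5 [54.9, 55.9, 55.9] [[270, 207], [280, 215], [279, 229], [264, 235], [254, 227], [255, 212]]
lion 210 [0.6185 0.2226 0.084 ] area 2542.083749031648 (2716) 83.5 [54.5, 55.4, 55.1] [[270, 207], [280, 215], [279, 228], [265, 235], [254, 227], [255, 213]]
jaw ((464.0, 221.0), (36.0, 6.0), 90.0) [ 0.6171 -0.2042  0.05  ]
[[0.6568, -0.1992], [0.6567, -0.2124], [0.5776, -0.2091], [0.5777, -0.196]]
((617.172119140625, -204.16989135742188), (13.128551483154297, 79.47547149658203), 87.65686798095703)
stop ((436.5, 221.0), (5.0, 28.0), 0.0) [ 0.62   -0.1477  0.034 ]
[[0.589, -0.141], [0.6513, -0.1433], [0.6511, -0.1544], [0.5888, -0.1521]]
((620.0345458984375, -147.66714477539062), (11.071287155151367, 62.545040130615234), 87.88084411621094)
brk ((501.5, 222.5), (37.0, 5.0), 90.0) [ 0.6119 -0.2839  0.056 ]
[[0.6526, -0.2804], [0.6524, -0.2913], [0.5715, -0.2874], [0.5717, -0.2766]]
((611.9923706054688, -283.95184326171875), (10.906298637390137, 81.29647064208984), 87.26970672607422)
```

```bash
cat >> h.py <<'E'
from scipy.spatial.transform import Rotation as Ro
def go(x,y,z,ang=None):
    s=bot.get_state();R=Ro.from_quat(s["ee_rot"]).as_matrix()
    a=np.degrees(np.arctan2(R[1,1],R[0,1]))
    sh=R.T@(np.array([x,y,z])-s["position"])*1e3
    print("t",s["time"],"shift",sh.round(1),"yang",round(a,2),"turn",None if ang is None else round((a-ang+90)%180-90,2))
E
python3 - <<'E'
from h import *
d=cams.get_image("top");im=d["color"].astype(float);r,g,b=im[...,0],im[...,1],im[...,2]
for n,w,z,x0,x1,y0,y1 in(("jaw",np.clip(r-np.maximum(g,b)-20,0,None),.05,455,475,206,237),("stop",np.clip(b-r-35,0,None),.034,428,446,209,233),("brk",np.clip(b-r-50,0,None),.056,494,510,206,238)):
    rows=np.arange(y0,y1);ww=w[y0:y1,x0:x1];u=(ww*np.arange(x0,x1)).sum(1)/ww.sum(1)
    k=np.polyfit(rows,u,1);A,B=[ray(d,(np.polyval(k,v),v),z) for v in(y0,y1)]
    e=(A-B);print(n,k.round(3),"axis angle",np.degrees(np.arctan2(e[1],e[0]))+90, A.round(4),B.round(4), "profile",[int(v) for v in ww[5:-5].mean(0)])
    if n=="jaw":
        col=w[195:250,461:467].mean(1);print([int(v) for v in col])
print(im[212:230,428:446].mean(0).astype(int).tolist())
go(.6185,.2226,.2,143)
E
```

```text
jaw [1.20000e-02 4.61483e+02] axis angle 88.31093746296766 [ 0.6501 -0.2054  0.05  ] [ 0.582  -0.2034  0.05  ] profile [5, 3, 0, 0, 1, 48, 101, 111, 109, 109, 111, 91, 37, 18, 19, 20, 19, 18, 16, 16]
[0, 0, 0, 0, 0, 0, 0, 0, 56, 100, 105, 102, 102, 103, 105, 104, 103, 103, 103, 103, 103, 102, 103, 103, 102, 103, 102, 102, 101, 103, 107, 110, 113, 114, 113, 112, 110, 109, 110, 112, 111, 108, 106, 106, 81, 28, 8, 0, 0, 0, 0, 0, 0, 0, 0]
stop [-2.20000e-02  4.41314e+02] axis angle 86.68236901361576 [ 0.6467 -0.1494  0.034 ] [ 0.5933 -0.1463  0.034 ] profile [0, 0, 0, 0, 0, 8, 32, 49, 51, 51, 53, 48, 0, 0, 0, 0, 0, 0]
brk [-4.00000e-03  5.02022e+02] axis angle 87.04723247869555 [ 0.6481 -0.2852  0.056 ] [ 0.5781 -0.2816  0.056 ] profile [0, 0, 0, 0, 0, 29, 34, 33, 34, 37, 12, 0, 0, 0, 0, 0]
[[47, 48, 50], [48, 49, 50], [47, 48, 50], [43, 45, 49], [25, 34, 51], [21, 38, 64], [35, 61, 102], [43, 77, 128], [46, 79, 132], [45, 79, 131], [42, 78, 131], [47, 78, 129], [89, 90, 114], [140, 107, 87], [154, 115, 80], [157, 118, 83], [162, 121, 86], [161, 121, 85]]
t 0.2 shift [-654.2  738.8    2.5] yang 104.19 turn -38.81
```

Emit:
arm_command(
  moves=[
    [[-654, 739, 0], -39],
    [[-654, 739, 0], -39],
    [[-654, 739, 0], -39],
    [[-654, 739, 0], -39],
    [[-654, 739, 0], -39],
    [[-654, 739, 0], -39],
    [[-654, 739, 0], -39],
    [[-654, 739, 0], -39],
    [[-654, 739, 0], -39],
    [[-654, 739, 0], -39],
  ],
  fingers=0.15,
)

```text
time: 1.2
position: [0.3954, -0.2082, 0.2028]
ee_rot: [-0.448, 0.894, -0.0, 0.0]
force: [1.7, 0.1, -0.1]
grip_width: 0.851
grip_force: 0.0
```

```bash
python3 - <<'E'
from h import *
d=cams.get_image("top")
go(.6185,.2226,.2,143)
print(ray(d,(439.9,221),.034),ray(d,(460.,221.2),.05), ray(d,(498.8,222.5),.056))
E
```

```text
t 1.25 shift [-473.1   77.6    3.9] yang 143.39 turn 0.39
[ 0.61987755 -0.15519153  0.034     ] [ 0.61675362 -0.19539768  0.05      ] [ 0.61197529 -0.27805644  0.056     ]
```

Emit:
arm_command(
  moves=[
    [[-47, 8, 3], 0],
    [[-95, 16, 3], 0],
    [[-142, 23, 3], 0],
    [[-190, 31, 3], 0],
    [[-237, 39, 3], 0],
    [[-284, 47, 3], 0],
    [[-331, 54, 3], 0],
    [[-378, 62, 3], 0],
    [[-426, 70, 3], 0],
    [[-473, 78, 3], 0],
  ],
)

```text
time: 2.25
position: [0.6164, 0.2172, 0.1993]
ee_rot: [-0.448, 0.894, -0.0, -0.0]
force: [2.0, 0.2, 1.2]
grip_width: 0.848
grip_force: 0.0
```

```bash
python3 - <<'E'
from h import *
d=cams.get_image("wrist");cv2.imwrite("pics/w1.png",d["color"][:,:,::-1])
go(.6185,.2226,.2,143);go(.6185,.2226,.059,143)
R,t=np.array(d["R"]),np.array(d["t"]);print(d["fx"],-R.T@t)
K=lambda X:(lambda c:(d["fx"]*c[0]/c[2]+d["cx"],d["fy"]*c[1]/c[2]+d["cy"]))(R@X+t)
for k in range(6):
    a=np.radians(83+30+60*k);print(np.round(K(np.array([.6185+.0323*np.cos(a),.2226+.0323*np.sin(a),.084]))))
E
```

```text
t 2.3 shift [ 0.4  0.7 -2. ] yang 143.35 turn 0.35
t 2.3 shift [  0.5   0.9 139. ] yang 143.35 turn 0.35
354.29022932583496 [0.57478201 0.16288718 0.38211948]
[354. 250.]
[355. 213.]
[323. 194.]
[290. 213.]
[290. 249.]
[322. 267.]
```

View pics/w1.png

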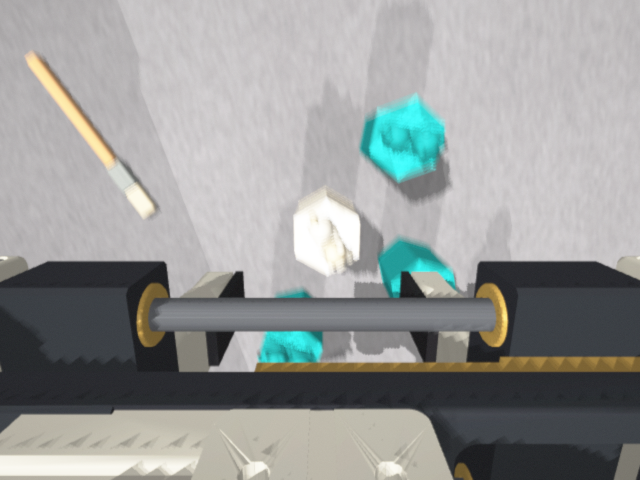

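The wrist view shows the white lion's hexagon centred near (327,231), with its left and right flats at x=296 and 358, parallel to the fingers. The turquoise figures lie outside the finger path. I'll refine the position now that the arm has settled.

```bash
python3 - <<'E'
from h import *
d=cams.get_image("wrist");im=d["color"].astype(int)
for th in(200,215,225):
    m=(im.min(2)>th);c=blob(m,270,175,110,110);h=cv2.convexHull(c);M=cv2.moments(h)
    u=(M['m10']/M['m00'],M['m01']/M['m00']);p=ray(d,u,.084)
    P=plane(d,h,.084).astype(np.float32);ws=[]
    f=lambda a:P@np.array([np.cos(np.radians(a)),np.sin(np.radians(a))])
    best=min((sum(np.ptp(f(a+k)) for k in(0,60,120)),a) for a in np.arange(60,120,.5))
    print(th,np.round(u,1),p.round(4),cv2.contourArea(P*1000),best[1],[round(float(np.ptp(f(best[1]+k)))*1e3,1) for k in(0,60,120)])
go(.6185,.2226,.059,143);print(bot.get_state()["position"])
E
```

```text
200 [332.4 236.3] [0.6169 0.2363 0.084 ] 5009.892936909106 119.5 [97.9, 64.8, 95.3]
215 [324.7 225.1] [0.6164 0.2243 0.084 ] 2835.0210141842254 83.0 [59.6, 56.6, 57.2]
225 [324.6 224.9] [0.6163 0.2241 0.084 ] 2770.918028189335 83.0 [57.5, 56.4, 56.8]
t 2.35 shift [ -3.1   0.8 138.4] yang 143.38 turn 0.38
[0.61747268 0.21976208 0.19744574]
```

Emit:
arm_command(
  moves=[
    [[0, 1, 30], 0.4],
    [[0, 1, 60], 0.4],
    [[0, 1, 70], 0.4],
    [[0, 1, 70], 0.4],
    [[0, 1, 70], 0.4],
  ],
)

```text
time: 2.85
position: [0.6158, 0.216, 0.1307]
ee_rot: [-0.445, 0.896, -0.0, 0.001]
force: [1.1, -0.3, 1.2]
grip_width: 0.85
grip_force: 0.0
```

```bash
python3 - <<'E'
from h import *
go(.6175,.2234,.059,143);print(bot.get_state()["position"])
E
```

```text
t 2.85 shift [-6.9  3.2 71.7] yang 142.81 turn -0.19
[0.61577924 0.21599849 0.13071488]
```

Emit:
arm_command(
  moves=[
    [[-7, 3, 0], 0],
    [[-7, 3, 5], 0],
    [[-7, 3, 10], 0],
    [[-7, 3, 10], 0],
    [[-7, 3, 10], 0],
  ],
)

```text
time: 3.35
position: [0.6167, 0.2232, 0.1193]
ee_rot: [-0.445, 0.896, -0.0, -0.0]
force: [-0.6, -0.6, -0.1]
grip_width: 0.851
grip_force: 0.0
```

```bash
python3 - <<'E'
from h import *
go(.6175,.2234,.059,143);print(bot.get_state()["position"])
d=cams.get_image("wrist");cv2.imwrite("pics/w2.png",d["color"][:,:,::-1]);go(.6175,.2234,.059,143)
E
```

```text
t 3.35 shift [-0.6 -0.5 60.3] yang 142.8 turn -0.2
[0.61674836 0.22319494 0.1193172 ]
t 3.4 shift [-0.5 -0.4 60.5] yang 142.8 turn -0.2
```

Emit:
arm_command(
  moves=[
    [[0, 0, 12], 0],
    [[0, 0, 25], 0],
    [[0, 0, 38], 0],
    [[0, 0, 50], 0],
    [[0, 0, 57], 0],
    [[0, 0, 60], 0],
    [[0, 0, 60], 0],
  ],
)

```text
time: 4.1
position: [0.6168, 0.2232, 0.0589]
ee_rot: [-0.445, 0.896, -0.0, -0.0]
force: [-0.3, 0.3, -0.2]
grip_width: 0.846
grip_force: 0.0
```

Emit:
arm_command(
  moves=[
    [[0, 0, 0], 0],
    [[0, 0, 0], 0],
    [[0, 0, 0], 0],
    [[0, 0, 0], 0],
    [[0, 0, 0], 0],
    [[0, 0, 0], 0],
  ],
  fingers=0.6,
)

```text
time: 4.7
position: [0.6175, 0.2236, 0.0603]
ee_rot: [-0.445, 0.896, -0.0, 0.001]
force: [1.3, -1.8, 4.9]
grip_width: 0.414
grip_force: 3.2
```

```bash
python3 - <<'E'
from h import *
print(bot.get_state());go(.6175,.2234,.059,143)
E
```

```text
{'time': 4.7, 'joints': array([ 6.44097026e-01,  4.43018976e-01, -2.05386087e-01,  5.62856320e-04,
       -9.20914807e-01, -1.29337506e+00]), 'dq': array([-0.00523327,  0.00143889, -0.00105003,  0.00899462,  0.00325057,
        0.0016828 ]), 'effort': array([ 1.13900721e+00, -5.71052027e+01,  2.28909123e+01,  4.53752384e+00,
       -1.68255377e-01, -1.31660543e-02]), 'position': array([0.61750109, 0.22361848, 0.06029262]), 'ee_rot': array([-4.44780460e-01,  8.95639295e-01, -8.58408475e-05,  7.66727464e-04]), 'force': array([ 1.29639833, -1.84559049,  4.85700532]), 'ft_torque': array([-0.61428955, -0.57032522, -0.01777552]), 'grip_force': 3.196235037818269, 'grip_width': 0.41421372100803483}
t 4.7 shift [ 0.2 -0.1  1.3] yang 142.82 turn -0.18
```

```bash
python3 - <<'E'
from h import *
d=cams.get_image("scene");a=d["color"][190:340,290:450,::-1];e=cams.get_image("wrist")["color"][:,:,::-1]
cv2.imwrite("pics/c2.png",np.hstack([cv2.resize(a,(400,375),interpolation=cv2.INTER_CUBIC),cv2.resize(e,(400,375))]))
s=bot.get_state();print(s["grip_width"],s["grip_force"],s["force"])
E
```

```text
0.4027840731871726 4.050141840299318 [ 1.53890233 -1.0922356   6.02980853]
```

View pics/c2.png

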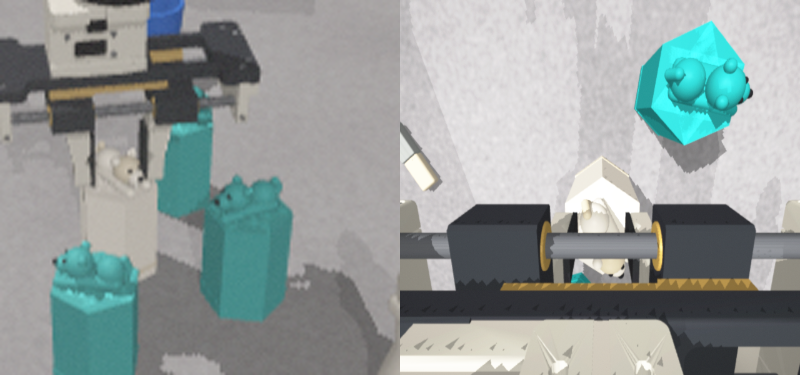

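```bash
python3 - <<'E'
from h import *
d=cams.get_image("scene");w=cams.get_image("wrist")
def K(d,X):
    c=np.array(d["R"])@X+np.array(d["t"]);return np.round([d["fx"]*c[0]/c[2]+d["cx"],d["fy"]*c[1]/c[2]+d["cy"]],1)
s=bot.get_state();R=Ro.from_quat(s["ee_rot"]).as_matrix();p=s["position"];print(p,s["grip_width"],s["grip_force"])
for z in(.011,-.008,-.036):
    for y in(-.018,.018,-.028,.028):
        k=K(d,p+R@[0,y,z]);q=K(w,p+R@[0,y,z]);print(z,y,"scene crop",(k-[290,190])*2.5,"wrist crop",q*[400/640,375/480]+[400,0])
for k in range(6):
    a=np.radians(83+30+60*k);X=np.array([.6175+.0323*np.cos(a),.2236+.0323*np.sin(a),.084]);print((K(d,X)-[290,190])*2.5,K(w,X)*[400/640,375/480]+[400,0])
E
```

```text
[0.61787621 0.22331297 0.06025353] 0.3999960126223505 4.312723288373945
0.011 -0.018 scene crop [ 94.  214.5] wrist crop [580.5625   207.578125]
0.011 0.018 scene crop [139.   210.25] wrist crop [619.4375   207.578125]
0.011 -0.028 scene crop [ 81.25 215.75] wrist crop [569.75     207.578125]
0.011 0.028 scene crop [151.75 209.  ] wrist crop [630.25     207.578125]
-0.008 -0.018 scene crop [ 93.75 195.  ] wrist crop [578.5625   216.953125]
-0.008 0.018 scene crop [139.5 191. ] wrist crop [621.3125  217.03125]
-0.008 -0.028 scene crop [ 80.75 196.25] wrist crop [566.6875   216.953125]
-0.008 0.028 scene crop [152.   189.75] wrist crop [633.1875  217.03125]
-0.036 -0.018 scene crop [ 93.25 165.5 ] wrist crop [574.6875  234.84375]
-0.036 0.018 scene crop [139.75 161.5 ] wrist crop [624.75     234.921875]
-0.036 -0.028 scene crop [ 80.25 166.75] wrist crop [560.8125  234.84375]
-0.036 0.028 scene crop [152.75 160.25] wrist crop [638.625    234.921875]
[156.75 185.5 ] [635.75 250.  ]
[149.   161.25] [637.375    201.484375]
[110.75 153.  ] [600.25    175.46875]
[ 78.5  167.75] [563.25     201.640625]
[ 84.   192.25] [565.125   250.15625]
[124.   201.75] [600.5     272.65625]
```

```bash
python3 - <<'E'
from h import *
d=cams.get_image("scene");a=d["color"][215:310,305:385,::-1];e=cams.get_image("wrist")["color"][180:380,240:410,::-1]
cv2.imwrite("pics/c3.png",np.hstack([cv2.resize(a,(400,475),interpolation=cv2.INTER_CUBIC),cv2.resize(e,(400,475),interpolation=cv2.INTER_CUBIC)]))
E
```

```text
(no output)
```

View pics/c3.png

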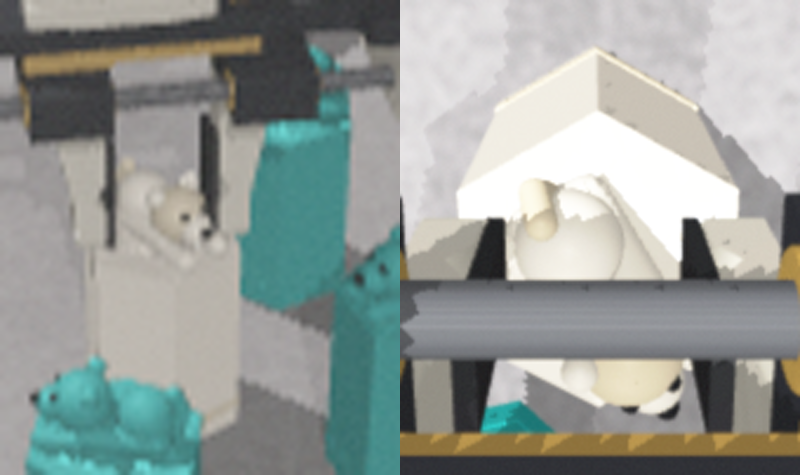

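The pads stopped 36 mm apart. In both crops the fingertips end at the plinth's top face (scene crop (105,248), wrist crop (487,220)), so they rest on the clay instead of beside it. The tips therefore sit about 35 mm higher than `tcp_to_tips` suggests, and the plinth hasn't moved. I'll lift off gently, reopen and go lower, checking by force.

Emit:
arm_command(
  moves=[
    [[0, 0, -6], 0],
    [[0, 0, -6], 0],
  ],
)

```text
time: 5.2
position: [0.6168, 0.2233, 0.0658]
ee_rot: [-0.445, 0.896, 0.0, -0.0]
force: [-0.6, -0.1, 1.1]
grip_width: 0.4
grip_force: 0.1
```

Emit:
arm_command(
  moves=[
    [[0, 0, 0], 0],
    [[0, 0, 0], 0],
    [[0, 0, 0], 0],
    [[0, 0, 0], 0],
    [[0, 0, 0], 0],
    [[0, 0, 0], 0],
  ],
  fingers=0.15,
)

```text
time: 5.8
position: [0.6168, 0.2234, 0.0654]
ee_rot: [-0.445, 0.896, 0.0, -0.0]
force: [-0.1, 0.9, 1.3]
grip_width: 0.833
grip_force: 0.0
```

```bash
python3 - <<'E'
from h import *
d=cams.get_image("wrist");im=d["color"].astype(int);s=bot.get_state();print(s["position"],s["force"],s["grip_width"])
for th in(225,240):
    m=(im.min(2)>th);c=blob(m,270,180,110,95);h=cv2.convexHull(c);print(cv2.approxPolyDP(h,4,True)[:,0].tolist())
go(.6175,.2234,.030,143)
d=cams.get_image("top");im=d["color"].astype(int)
E
```

```text
[0.61687495 0.22333938 0.06544715] [ 0.03678999 -0.03056869  0.23404239] 0.8427131055239668
[[379, 256], [379, 274], [270, 273], [270, 250], [323, 223]]
[[379, 257], [379, 274], [270, 272], [271, 250], [323, 224]]
t 5.85 shift [-0.4 -0.5 35.4] yang 142.8 turn -0.2
```

Emit:
arm_command(
  moves=[
    [[0, 0, 7], 0],
    [[0, 0, 14], 0],
    [[0, 0, 21], 0],
    [[0, 0, 28], 0],
    [[0, 0, 33], 0],
    [[0, 0, 35], 0],
    [[0, 0, 35], 0],
  ],
)

```text
time: 6.6
position: [0.6167, 0.2233, 0.03]
ee_rot: [-0.445, 0.896, -0.0, -0.0]
force: [0.1, 0.1, 0.6]
grip_width: 0.852
grip_force: 0.0
```

Emit:
arm_command(
  moves=[
    [[0, 0, 0], 0],
    [[0, 0, 0], 0],
    [[0, 0, 0], 0],
    [[0, 0, 0], 0],
    [[0, 0, 0], 0],
    [[0, 0, 0], 0],
  ],
  fingers=0.6,
)

```text
time: 7.2
position: [0.617, 0.2235, 0.0308]
ee_rot: [-0.445, 0.896, 0.0, 0.0]
force: [-1.2, 1.5, 2.2]
grip_width: 0.641
grip_force: 29.7
```

```bash
python3 - <<'E'
from h import *
s=bot.get_state();print({k:s[k] for k in("time","position","force","ft_torque","grip_width","grip_force")});go(.6175,.2234,.030,143)
E
```

```text
{'time': 7.2, 'position': array([0.6170006 , 0.22350552, 0.03081783]), 'force': array([-1.20857052,  1.47597853,  2.226656  ]), 'ft_torque': array([2.17241984e-01, 5.93473172e-01, 1.47626187e-04]), 'grip_width': 0.6405812228382587, 'grip_force': 29.669803082942963}
t 7.2 shift [-0.2 -0.5  0.8] yang 142.81 turn -0.19
```

Emit:
arm_command(
  moves=[
    [[0, 0, -10], 0],
    [[0, 0, -30], 0],
    [[0, 0, -60], 0],
    [[0, 0, -90], -1],
    [[0, 0, -115], -3],
    [[0, 0, -125], -4.2],
    [[0, 0, -125], -4.2],
  ],
)

```text
time: 7.9
position: [0.6172, 0.2236, 0.1565]
ee_rot: [-0.477, 0.879, 0.0, 0.001]
force: [0.2, 1.1, -6.5]
grip_width: 0.64
grip_force: 29.7
```

```bash
python3 - <<'E'
from h import *
s=bot.get_state();print({k:s[k] for k in("time","position","force","ft_torque","grip_width","grip_force")})
go(.6175+.030*.0523,-.184+.030,.155,147)
d=cams.get_image("scene");cv2.imwrite("pics/s2.png",cv2.resize(d["color"][100:300,270:450,::-1],(540,600)))
E
```

```text
{'time': 7.9, 'position': array([0.61718155, 0.22357626, 0.15654388]), 'force': array([ 0.2304822 ,  1.10524635, -6.53540118]), 'ft_torque': array([ 0.0654157 , -0.01447114,  0.00608938]), 'grip_width': 0.6396555878026126, 'grip_force': 29.679459035396576}
t 7.9 shift [ 315.6 -207.2    1. ] yang 147.0 turn -0.0
```

View pics/s2.png

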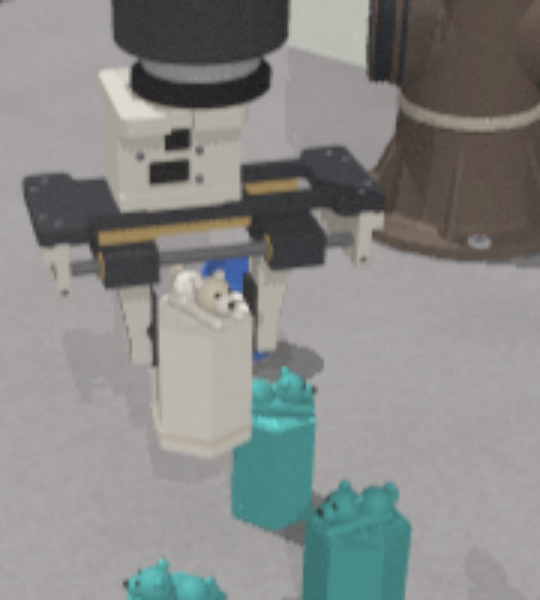

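The lion hangs upright in the grip (crop (205,370)), clear of its turquoise neighbours. Next I'll carry it over to the clamp.

Emit:
arm_command(
  moves=[
    [[20, -13, 0], 0],
    [[57, -37, 0], 0],
    [[95, -62, 0], 0],
    [[133, -87, 0], 0],
    [[171, -112, 0], 0],
    [[209, -137, 0], 0],
    [[247, -162, 0], 0],
    [[280, -184, 0], 0],
    [[305, -200, 0], 0],
    [[316, -207, 0], 0],
  ],
)

```text
time: 8.95
position: [0.6166, -0.157, 0.1528]
ee_rot: [-0.476, 0.88, 0.001, -0.002]
force: [0.4, 0.7, -4.8]
grip_width: 0.643
grip_force: 29.7
```

Emit:
arm_command(
  moves=[
    [[0, 0, 20], 0],
    [[0, 0, 40], 0],
    [[0, 0, 55], 0],
    [[0, 0, 60], 0],
    [[0, 0, 60], 0],
  ],
)

```text
time: 9.45
position: [0.6172, -0.1541, 0.0936]
ee_rot: [-0.477, 0.879, 0.001, -0.002]
force: [-0.6, 0.0, -4.8]
grip_width: 0.636
grip_force: 29.7
```

```bash
python3 - <<'E'
from h import *
s=bot.get_state();print({k:s[k] for k in("time","position","force","ft_torque","grip_width","grip_force")})
e=np.array([.0523,.9986])
for n in(30,-5):
    q=np.array([.6175,-.184])+e*n/1e3;go(q[0],q[1],.0705,147)
d=cams.get_image("scene");a=d["color"][120:270,150:300,::-1]
f=cams.get_image("top");b=f["color"][170:270,390:540,::-1]
cv2.imwrite("pics/s3.png",np.hstack([cv2.resize(a,(400,400)),cv2.resize(b,(400,267))]) if 0 else np.vstack([cv2.resize(a,(400,400),interpolation=2),cv2.resize(b,(400,200),interpolation=2)]))
E
```

```text
{'time': 9.45, 'position': array([ 0.61723484, -0.15406218,  0.09356125]), 'force': array([-0.64133978,  0.00766721, -4.79059486]), 'ft_torque': array([ 0.01594939,  0.06101671, -0.00535023]), 'grip_width': 0.6361940452627641, 'grip_force': 29.67982828617096}
t 9.45 shift [-1.1 -1.6 23.1] yang 146.99 turn -0.01
t 9.45 shift [ 29.2 -19.1  23.1] yang 146.99 turn -0.01
```

View pics/s3.png

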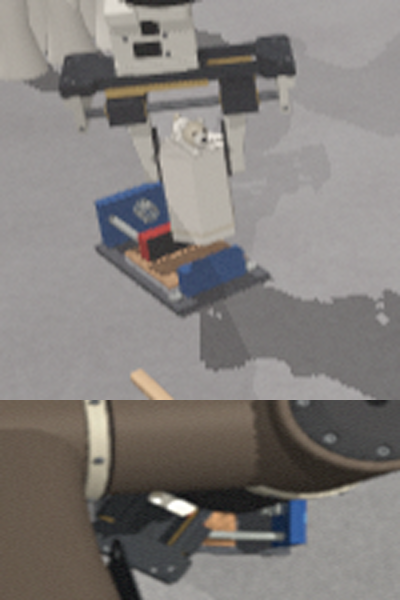

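The plinth's foot is at crop (205,235), above and slightly outside the stop. The lion faces over the stop, and the jaw is behind the foot. Next I lower to just above stop height, then push back.

Emit:
arm_command(
  moves=[
    [[-1, -1, 8], 0],
    [[-1, -1, 16], 0],
    [[-1, -1, 22], 0],
    [[-1, -1, 23], 0],
    [[-1, -1, 23], 0],
  ],
)

```text
time: 10.05
position: [0.6195, -0.1542, 0.072]
ee_rot: [-0.477, 0.879, 0.0, -0.0]
force: [0.3, 0.3, -5.5]
grip_width: 0.647
grip_force: 29.7
```

```bash
python3 - <<'E'
from h import *
s=bot.get_state();print({k:s[k] for k in("time","position","force","ft_torque","grip_width","grip_force")})
e=np.array([.0523,.9986])
for n in(30,18,-6):
    q=np.array([.6175,-.184])+e*n/1e3;go(q[0],q[1],.0705,147)
E
```

```text
{'time': 10.05, 'position': array([ 0.61950829, -0.15416921,  0.07204417]), 'force': array([ 0.34816937,  0.33753215, -5.47488351]), 'ft_torque': array([0.07201316, 0.05900837, 0.02708625]), 'grip_width': 0.6474307301313057, 'grip_force': 29.679808616638184}
t 10.05 shift [0.1 0.4 1.5] yang 147.0 turn -0.0
t 10.05 shift [10.5 -5.6  1.5] yang 147.0 turn -0.0
t 10.05 shift [ 31.3 -17.6   1.5] yang 147.0 turn -0.0
```

Emit:
arm_command(
  moves=[
    [[0, 0, 3], 0],
    [[4, -2, 3], 0],
    [[8, -4, 3], 0],
    [[11, -6, 3], 0],
    [[13, -7, 3], 0],
    [[16, -9, 3], 0],
    [[18, -10, 3], 0],
    [[18, -10, 3], 0],
  ],
)

```text
time: 10.85
position: [0.6182, -0.1747, 0.0695]
ee_rot: [-0.477, 0.879, 0.0, 0.0]
force: [-1.4, 5.3, -2.7]
grip_width: 0.637
grip_force: 29.7
```

```bash
python3 - <<'E'
from h import *
s=bot.get_state();print({k:s[k] for k in("time","position","force","ft_torque","grip_width","grip_force")})
e=np.array([.0523,.9986])
for n in(-3,-6):
    q=np.array([.6175,-.184])+e*n/1e3;go(q[0],q[1],.0695,147)
E
```

```text
{'time': 10.85, 'position': array([ 0.6182147 , -0.17468952,  0.06948942]), 'force': array([-1.36117814,  5.32243833, -2.68750557]), 'ft_torque': array([2.06766965, 0.78280149, 0.03058863]), 'grip_width': 0.6367549506485171, 'grip_force': 29.676541686058044}
t 10.85 shift [10.8 -6.  -0. ] yang 146.98 turn -0.02
t 10.85 shift [13.4 -7.5 -0. ] yang 146.98 turn -0.02
```

Emit:
arm_command(
  moves=[
    [[3, -2, 0], 0],
    [[6, -3, 0], 0],
    [[9, -5, 0], 0],
    [[12, -6, 0], 0],
    [[13, -7, 0], 0],
    [[13, -7, 0], 0],
  ],
)

```text
time: 11.45
position: [0.6172, -0.1889, 0.0696]
ee_rot: [-0.477, 0.879, 0.0, 0.0]
force: [-2.3, 6.9, -1.8]
grip_width: 0.641
grip_force: 29.7
```

```bash
python3 - <<'E'
from h import *
s=bot.get_state();print({k:s[k] for k in("time","position","force","ft_torque","grip_width","grip_force")})
go(.6175-.0003,-.184-.006,.0695,147)
d=cams.get_image("scene");a=d["color"][140:250,160:270,::-1]
cv2.imwrite("pics/s4.png",cv2.resize(a,(600,600),interpolation=2))
E
```

```text
{'time': 11.45, 'position': array([ 0.61722619, -0.18887092,  0.06958264]), 'force': array([-2.30990711,  6.89265755, -1.77672116]), 'ft_torque': array([2.90428611, 0.71007651, 0.02997788]), 'grip_width': 0.6405336985040936, 'grip_force': 29.704365134239197}
t 11.45 shift [ 1.  -0.6  0.1] yang 147.0 turn -0.0
```

View pics/s4.png

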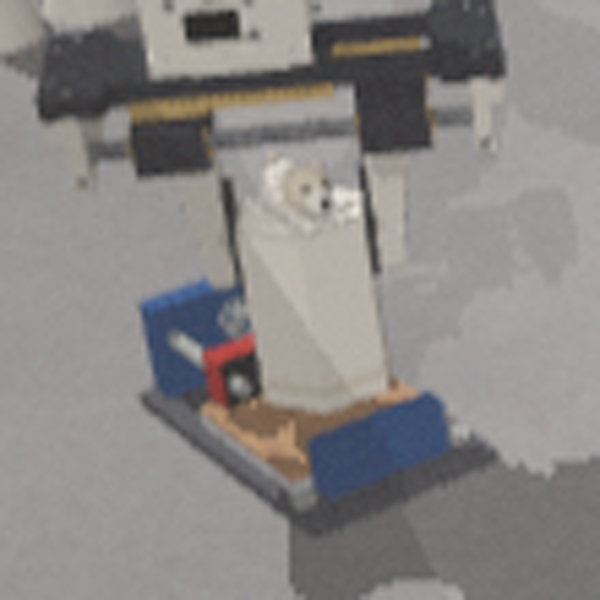

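The foot is behind the stop with visible clearance (crop bottom edge (325,405), stop (380,440)). The jaw is pushed back and the plinth still stands upright in the grip. Now I lower it, feeling for the seat.

Emit:
arm_command(
  moves=[
    [[0, 0, 3], 0],
    [[0, 0, 6], 0],
    [[0, 0, 9], 0],
    [[0, 0, 11], 0],
    [[0, 0, 12], 0],
    [[0, 0, 12], 0],
  ],
)

```text
time: 12.1
position: [0.6184, -0.1887, 0.0579]
ee_rot: [-0.477, 0.879, -0.0, 0.001]
force: [0.0, 6.6, -2.6]
grip_width: 0.637
grip_force: 29.7
```

Emit:
arm_command(
  moves=[
    [[0, 0, 1], 0],
    [[0, 0, 2], 0],
    [[0, 0, 2], 0],
  ],
)

```text
time: 12.4
position: [0.6186, -0.1887, 0.0561]
ee_rot: [-0.477, 0.879, -0.001, 0.001]
force: [-0.2, 7.0, -2.0]
grip_width: 0.639
grip_force: 29.7
```

Emit:
arm_command(
  moves=[
    [[0, 0, 1], 0],
    [[0, 0, 1], 0],
  ],
)

```text
time: 12.6
position: [0.6186, -0.1887, 0.0551]
ee_rot: [-0.477, 0.879, -0.001, 0.001]
force: [0.4, 6.8, -2.5]
grip_width: 0.635
grip_force: 29.7
```

Emit:
arm_command(
  moves=[
    [[0, 0, 1], 0],
    [[0, 0, 1], 0],
  ],
)

```text
time: 12.8
position: [0.6186, -0.1887, 0.0542]
ee_rot: [-0.478, 0.879, -0.001, 0.001]
force: [1.4, 6.3, -1.4]
grip_width: 0.64
grip_force: 29.7
```

Emit:
arm_command(
  moves=[
    [[0, 0, 1], 0],
    [[0, 0, 1], 0],
  ],
)

```text
time: 13.0
position: [0.6187, -0.1888, 0.0532]
ee_rot: [-0.478, 0.879, -0.001, 0.001]
force: [0.9, 6.5, -1.5]
grip_width: 0.641
grip_force: 29.7
```

Emit:
arm_command(
  moves=[
    [[0, 0, 1], 0],
    [[0, 0, 1], 0],
  ],
)

```text
time: 13.2
position: [0.6187, -0.1887, 0.0522]
ee_rot: [-0.477, 0.879, -0.001, 0.001]
force: [1.3, 6.9, -2.0]
grip_width: 0.64
grip_force: 29.7
```

Emit:
arm_command(
  moves=[
    [[0, 0, 1], 0],
    [[0, 0, 1], 0],
  ],
)

```text
time: 13.4
position: [0.6187, -0.1888, 0.0512]
ee_rot: [-0.478, 0.879, -0.001, 0.001]
force: [0.0, 6.5, -1.9]
grip_width: 0.64
grip_force: 29.7
```

Emit:
arm_command(
  moves=[
    [[0, 0, 1], 0],
    [[0, 0, 1], 0],
  ],
)

```text
time: 13.6
position: [0.6187, -0.1888, 0.0502]
ee_rot: [-0.478, 0.879, -0.001, 0.001]
force: [1.2, 8.3, -1.2]
grip_width: 0.638
grip_force: 29.7
```

Emit:
arm_command(
  moves=[
    [[0, 0, 1], 0],
    [[0, 0, 1], 0],
  ],
)

```text
time: 13.8
position: [0.6187, -0.1888, 0.0492]
ee_rot: [-0.478, 0.879, -0.001, 0.001]
force: [1.0, 7.3, -1.3]
grip_width: 0.637
grip_force: 29.7
```

Emit:
arm_command(
  moves=[
    [[0, 0, 1], 0],
    [[0, 0, 1], 0],
  ],
)

```text
time: 14.0
position: [0.6188, -0.1888, 0.0484]
ee_rot: [-0.478, 0.879, -0.001, 0.001]
force: [0.4, 6.9, -0.7]
grip_width: 0.64
grip_force: 29.7
```

Emit:
arm_command(
  moves=[
    [[0, 0, 1], 0],
    [[0, 0, 1], 0],
  ],
)

```text
time: 14.2
position: [0.6189, -0.1886, 0.0482]
ee_rot: [-0.478, 0.879, -0.001, 0.001]
force: [-0.9, 9.0, 5.2]
grip_width: 0.64
grip_force: 29.7
```

Emit:
arm_command(
  moves=[
    [[0, 0, 1], 0],
    [[0, 0, 1], 0],
  ],
)

```text
time: 14.4
position: [0.619, -0.1885, 0.0481]
ee_rot: [-0.478, 0.878, -0.001, 0.002]
force: [-3.1, 10.5, 11.8]
grip_width: 0.64
grip_force: 29.8
```

Seat contact felt at TCP z of about 0.0482, which puts the seat near 17.5 mm, within its 10–24 mm range. I'll ease the pressure and slide gently to the stop.

Emit:
arm_command(
  moves=[
    [[0, 0, -1.6], 0],
    [[-0.9, 0.5, -1.6], 0],
    [[-1.7, 1, -1.6], 0],
    [[-2.6, 1.5, -1.6], 0],
    [[-2.6, 1.5, -1.6], 0],
  ],
)

```text
time: 14.9
position: [0.6189, -0.1866, 0.0481]
ee_rot: [-0.478, 0.879, -0.001, 0.001]
force: [3.7, 3.3, 2.0]
grip_width: 0.638
grip_force: 29.6
```

Emit:
arm_command(
  moves=[
    [[-0.9, 0.5, 0], 0],
    [[-0.9, 0.5, 0], 0],
  ],
)

```text
time: 15.1
position: [0.6189, -0.1857, 0.048]
ee_rot: [-0.477, 0.879, -0.001, 0.001]
force: [5.8, 1.9, 4.2]
grip_width: 0.635
grip_force: 29.6
```

```bash
python3 - <<'E'
from h import *
s=bot.get_state();print({k:s[k] for k in("time","position","force","ft_torque")})
d=cams.get_image("scene");a=d["color"][140:250,160:270,::-1]
cv2.imwrite("pics/s5.png",cv2.resize(a,(600,600),interpolation=2))
E
```

```text
{'time': 15.1, 'position': array([ 0.61892389, -0.18568111,  0.04803439]), 'force': array([5.8048603 , 1.91561119, 4.22226619]), 'ft_torque': array([ 0.418625  , -1.87472382,  0.34230081])}
```

View pics/s5.png

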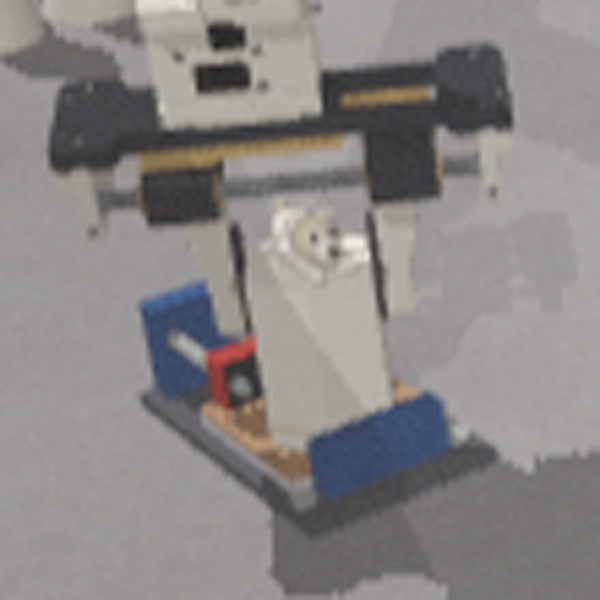

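Foot sits on the cork behind the stop, upright (foot edge at crop (280,445), stop top at (380,415)). I'll keep easing it to the stop.

Emit:
arm_command(
  moves=[
    [[-0.9, 0.5, 0], 0],
    [[-0.9, 0.5, 0], 0],
  ],
)

```text
time: 15.35
position: [0.6189, -0.1847, 0.048]
ee_rot: [-0.477, 0.879, -0.001, 0.001]
force: [5.5, 1.4, 3.5]
grip_width: 0.64
grip_force: 29.6
```

Emit:
arm_command(
  moves=[
    [[-0.9, 0.5, 0], 0],
    [[-0.9, 0.5, 0], 0],
  ],
)

```text
time: 15.55
position: [0.6188, -0.1836, 0.048]
ee_rot: [-0.477, 0.879, -0.001, 0.001]
force: [6.2, -0.2, 4.5]
grip_width: 0.641
grip_force: 29.6
```

Emit:
arm_command(
  moves=[
    [[-0.9, 0.5, 0], 0],
    [[-0.9, 0.5, 0], 0],
  ],
)

```text
time: 15.75
position: [0.6187, -0.1829, 0.048]
ee_rot: [-0.477, 0.879, -0.001, 0.001]
force: [4.6, -0.8, 5.3]
grip_width: 0.642
grip_force: 29.6
```

```bash
python3 - <<'E'
from h import *
s=bot.get_state();print({k:s[k] for k in("time","position","force","ft_torque")})
d=cams.get_image("scene");e=cams.get_image("wrist")
a=d["color"][150:250,170:270,::-1];cv2.imwrite("pics/s6.png",np.hstack([cv2.resize(a,(400,400),interpolation=2),cv2.resize(e["color"][130:370,200:440,::-1],(400,400),interpolation=2)]))
R=np.array(e["R"]);t=np.array(e["t"])
def K(X):
    c=R@X+t;return np.round((np.array([e["fx"]*c[0]/c[2]+e["cx"],e["fy"]*c[1]/c[2]+e["cy"]])-[200,130])/.6+[400,0])
ex=np.array([.0523,.9986,0]);ey=np.array([-.9986,.0523,0]);o=np.array([.6175,-.184,0])
print([K(o+ex*.028+ey*v+[0,0,.034]) for v in(-.032,.032)],[K(o-ex*.028+ey*v+[0,0,.05]) for v in(-.04,.04)])
E
```

```text
{'time': 15.75, 'position': array([ 0.61872197, -0.18287732,  0.04798984]), 'force': array([ 4.62261297, -0.76325541,  5.2545315 ]), 'ft_torque': array([-0.47267703, -1.86038858,  0.26859892])}
[array([564., 322.]), array([719., 241.])] [array([451., 222.]), array([669.,  98.])]
```

View pics/s6.png

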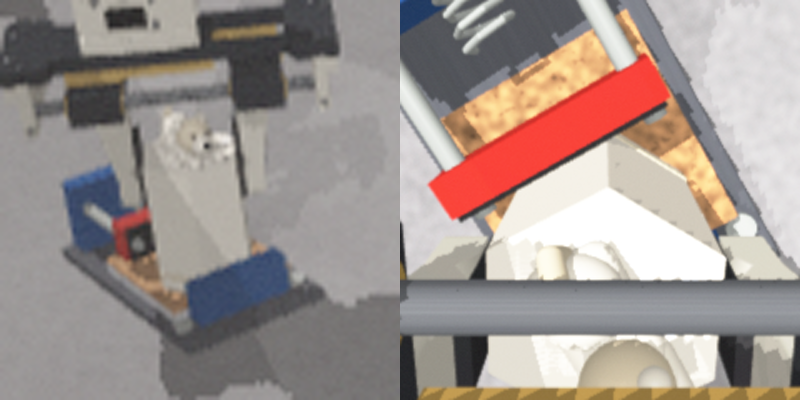

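The view shows the jaw face flush along the plinth's back flat (edge about (455,218)–(667,100)) and the foot down behind the stop. That makes 11 pictures, one over the limit of 10, so I'll view no more and check by numbers only. Now I release while still lightly pressed on the seat.

Emit:
arm_command(
  moves=[
    [[0, 0, 0], 0],
    [[0, 0, 0], 0],
    [[0, 0, 0], 0],
    [[0, 0, 0], 0],
    [[0, 0, 0], 0],
    [[0, 0, 0], 0],
  ],
  fingers=0.15,
)

```text
time: 16.45
position: [0.6173, -0.1823, 0.0469]
ee_rot: [-0.477, 0.879, 0.0, -0.0]
force: [-0.4, -0.6, -0.3]
grip_width: 0.848
grip_force: 0.0
```

```bash
cat > m.py <<'E'
from h import *
s=bot.get_state();print({k:s[k] for k in("time","position","force","grip_width")})
e=cams.get_image("wrist");im=e["color"].astype(int);r,g,b=im[...,0],im[...,1],im[...,2]
m=(r>150)&(g<90)&(b<90);c=blob(m,0,0,640,480);P=plane(e,c,.05).astype(np.float32);print("jaw",cv2.minAreaRect(P*1000))
m=(im.min(2)>225);c=blob(m,230,170,180,128);print([ (q:=p[0].tolist(),ray(e,q,.1015)[:2].round(4).tolist()) for p in cv2.approxPolyDP(cv2.convexHull(c),4,True)])
E
python3 m.py
```

```text
{'time': 16.45, 'position': array([ 0.61727418, -0.18229373,  0.04687294]), 'force': array([-0.44971973, -0.55237526, -0.27183162]), 'grip_width': 0.8477296111490836}
jaw ((614.7189331054688, -219.9376220703125), (15.878785133361816, 79.74392700195312), 86.92994689941406)
[([391, 293], [0.5873, -0.177]), ([265, 296], [0.6293, -0.2027]), ([255, 270], [0.6263, -0.2136]), ([269, 246], [0.6163, -0.2185]), ([319, 218], [0.5946, -0.2173]), ([391, 286], [0.5859, -0.1795])]
```

Emit:
arm_command(
  moves=[
    [[0, 0, -5], 0],
    [[0, 0, -20], 0],
    [[0, 0, -45], 0],
    [[0, 0, -75], 0],
    [[0, 0, -110], 0],
    [[0, 0, -140], 0],
    [[0, 0, -150], 0],
    [[0, 0, -150], 0],
  ],
)

```text
time: 17.3
position: [0.6185, -0.1823, 0.1994]
ee_rot: [-0.477, 0.879, -0.001, 0.002]
force: [-0.2, -0.5, -0.8]
grip_width: 0.847
grip_force: 0.0
```

Emit:
arm_command(
  moves=[
    [[-40, 25, 0], 0],
    [[-80, 50, 0], 0],
    [[-120, 75, 0], 0],
    [[-160, 100, 0], 0],
    [[-200, 125, 0], 0],
    [[-235, 147, 0], 0],
    [[-250, 156, 0], 0],
    [[-250, 156, 0], 0],
  ],
)

```text
time: 18.1
position: [0.6221, 0.1145, 0.1953]
ee_rot: [-0.478, 0.878, 0.0, -0.001]
force: [-0.8, -0.7, -0.2]
grip_width: 0.849
grip_force: 0.0
```

```bash
python3 - <<'E'
from h import *
s=bot.get_state();print({k:s[k] for k in("time","position","force","grip_width")})
def K(d,X):
    c=np.array(d["R"])@X+np.array(d["t"]);return np.array([d["fx"]*c[0]/c[2]+d["cx"],d["fy"]*c[1]/c[2]+d["cy"]])
d=cams.get_image("top");im=d["color"].astype(int);r,g,b=im[...,0],im[...,1],im[...,2]
cv2.imwrite("pics/tend.png",d["color"][:,:,::-1])
jm=(r>130)&(g<70)&(b<70)
if jm[180:270,420:520].sum()>30:
    P=plane(d,blob(jm,420,180,100,90),.05).astype(np.float32);print("jaw",cv2.minAreaRect(P*1000))
for th in(185,200,210):
    c=blob((r>th)&(b>150),420,180,80,80);h=cv2.convexHull(c);M=cv2.moments(h)
    for z in(.1015,):
        P=plane(d,h.reshape(-1,1,2),z).astype(np.float32);f=lambda a:P@np.array([np.cos(np.radians(a)),np.sin(np.radians(a))])
        best=min((sum(np.ptp(f(a+k)) for k in(0,60,120)),a) for a in np.arange(60,120,.5))
        print(th,ray(d,(M['m10']/M['m00'],M['m01']/M['m00']),z).round(4),cv2.contourArea(P*1000),best[1],[round(float(np.ptp(f(best[1]+k)))*1e3,1) for k in(0,60,120)])
# scene: tilt of plinth's silhouette edges against vertical lines, nose position
e=cams.get_image("scene");q=e["color"].astype(int);cv2.imwrite("pics/send.png",e["color"][:,:,::-1])
m=(q.min(2)>135)&(q[...,0]>=q[...,2]);c=blob(m,165,150,100,90);x,y,w,h=cv2.boundingRect(c);print("scene bbox",x,y,w,h)
k=np.zeros(m.shape,np.uint8);cv2.drawContours(k,[c],-1,1,-1)
for v in range(y+4,y+h,4): u=np.where(k[v])[0];print(v,u.min(),u.max(),end="; ")
o=np.array([.6175,-.184,.0175]);a0=np.radians(87)
print();
for z in(0,.03,.084):print(z,[K(e,o+[.0323*np.cos(a0+np.radians(30+60*i)),.0323*np.sin(a0+np.radians(30+60*i)),z]).round(0).tolist() for i in range(6)])
E
```

```text
{'time': 18.1, 'position': array([0.62214566, 0.11453749, 0.1952575 ]), 'force': array([-0.80602862, -0.66698854, -0.23758134]), 'grip_width': 0.8493280576536549}
jaw ((588.454345703125, -219.31854248046875), (10.902774810791016, 26.40254783630371), 87.52462005615234)
185 [ 0.6194 -0.1845  0.1015] 2777.258892295882 85.5 [57.2, 57.6, 57.8]
200 [ 0.6195 -0.1846  0.1015] 2755.2136818366125 85.5 [57.2, 56.9, 57.8]
210 [ 0.6197 -0.1846  0.1015] 2733.1878044712357 85.5 [57.2, 56.8, 57.8]
scene bbox 165 150 100 90
154 182 251; 158 165 264; 162 165 264; 166 165 264; 170 165 264; 174 165 264; 178 165 264; 182 165 264; 186 165 264; 190 165 264; 194 165 264; 198 165 264; 202 165 264; 206 165 264; 210 165 264; 214 165 264; 218 165 264; 222 165 264; 226 165 264; 230 165 264; 234 165 264; 238 165 264; 
0 [[233.0, 218.0], [233.0, 212.0], [222.0, 211.0], [211.0, 215.0], [211.0, 221.0], [222.0, 223.0]]
0.03 [[232.0, 208.0], [231.0, 202.0], [220.0, 200.0], [209.0, 205.0], [209.0, 211.0], [220.0, 213.0]]
0.084 [[229.0, 189.0], [228.0, 183.0], [217.0, 181.0], [206.0, 185.0], [205.0, 191.0], [217.0, 193.0]]
```

```bash
python3 - <<'E'
import cv2,numpy as np
a=cv2.imread("pics/scene0.png").astype(int);b=cv2.imread("pics/send.png").astype(int)
q=b[...,::-1];k=(np.abs(a-b).max(2)>40)&(q.min(2)>110)&(q[...,0]-q[...,2]>5)
for v in range(164,226,3):
    u=np.where(k[v,190:250])[0]
    if len(u):print(v,190+u.min(),190+u.max(),len(u),end="; ")
E
```

```text
179 211 219 7; 182 210 218 7; 185 208 228 14; 188 206 228 15; 191 206 218 10; 194 206 218 12; 197 207 217 11; 200 207 231 25; 203 207 231 25; 206 208 231 24; 209 209 231 23; 212 209 235 25; 215 209 226 18; 218 210 218 9; 221 208 215 8;
```

The numbers agree. The jaw sits about 18 mm back, the plinth's axis is within about 2 mm of the clamp centre, and its edges match an upright plinth on a 17.5 mm seat. The gripper is clear.

```bash
python3 -c "
from rig import ticket;print(ticket.hand_in())"
```

```text
the job is handed in; nothing more can be done
None
```

I clamped the lion upright on the cork seat between jaw and stop, facing out over the stop, released it and handed the job in at about 18 s; on the first grasp attempt the fingertips pressed on top of the clay plinth with about 6 N, and I viewed 11 pictures, one over the limit of 10.

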